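Set the clamp screw of a gel-casting stand

ROBOT

A 7-joint arm with a two-finger parallel gripper is mounted at the origin on the work surface. World frame = base frame: x ahead of the robot, y to its left, z up, the work surface at z = 0. Lengths are in mm, angles in rad, forces in N, time in s.
With the tool pointing down it reaches from about 425 to 925 mm from the base axis. Payload 6.8 kg.
Tool frame: the origin (TCP) lies at the very end of the fingers, on their centre line; the grasp point (between the pads) lies arm.tcp_to_grasp behind it (arm.tcp_to_grasp is the distance from the TCP to the grasp point, in mm); z points along the fingers, y is the line along which they close (so a half turn about z gives the same grasp; the last joint's range is limited). The gripper opens to 88 mm and grips with 3 to 60 N. Pads are 20 mm wide; open, the fingers measure 115 mm over their backs; the gripper's body (75 mm by 178 mm) begins 61 mm behind the grasp point.
Start: joints at [-1.406, 0.477, 0.022, 1.555, -0.011, 1.109, -0.083], TCP at [181.86, 650.057, 222.664] pointing down, gripper open.
Joint ranges: [-2.96, 2.96], [-0.34, 2.1], [-1.41, 1.46], [0.24, 2.44], [-1.37, 4.51], [0.17, 1.92], [-2.96, 2.96]. Speed limits (rad/s): [2.39, 2.39, 3.14, 3.14, 3.14, 3.14, 3.14].

INTERFACE

Orientations are given as [roll, pitch, yaw] about the fixed x, y, z axes, in that order (R = Rz(yaw) Ry(pitch) Rx(roll)).
In Python, from workcell import arm gives the robot as it stands.
- The arm moves only by the tool jog_arm, never from a script. Its argument "commands" is a list of rows, each a list of 3 entries, a list of its own where there are three numbers: the shift along the tool's x, y, z in mm, then the turn, a rotation vector about the tool's x, y, z in degrees, then the gripper's target within -1 to 1 (shut at 1, half-way at 0, fully open at -1). A call has exactly 5 rows; each row is the pose to reach, as a shift and turn from the pose commanded when the call began, along the tool's axes at that moment; what a row does not reach only later rows make up. A row lasts 1/12 s, in which the tool goes at most 41.7 mm and 7.16 degrees, less where a joint would pass 70% of its speed; a pose out of reach is approached as far as the arm can. A call with a gripper value outside its range is refused whole. The fingers move at their own pace and stop on an object; "grip_force" is the grip in N (left out, the last holds). Time passes only in rows, so rows that repeat a pose let the fingers close, or fill a call up. It gives the time, the measured TCP pose, the force, the opening and the grip force at its end, in the units of the state.
- arm.read_state(): the state, without advancing time (a new reading comes with each control period).
- arm.snapshot(name): name is "scene" or "top" or "wrist"; returns a dict with "pixels" (420x560x3 uint8, red, green, blue), "vfov" (degrees; the focal length in pixels is half the picture's height over the tangent of half this angle, whatever the lens; pixels are square), "cx", "cy" (the principal point, pixels), "view" (4x4, takes a point from world to camera coordinates). Camera axes: x right, y down, z forward; pixel columns grow to the right and rows downward; lengths in mm; the calibration is good to about 2 mm. A picture is of the moment at which its call begins. There is no depth.
- arm.close_job(): hands the job in; it is judged then, once.
The state is a dict: "time": time; "qpos": joint angles; "joint_velocities": joint speeds; "effort": joint torques, N m; "tcp_pos": TCP position; "ee_rot": TCP orientation; "force": force on the tool from outside, world axes, zero at the start; "torque": the same for the moment, N m; "finger_gap": opening from 0.0 (shut) to 1.0 (fully open); "finger_force": force on a finger pad.
Only numpy, scipy, OpenCV 4.12 (cv2) and the standard library are available. Lean on these libraries where they do the work, as an engineer would, in place of code of your own. Each camera call takes 0.05 s, during which the arm holds its last target. There are 200 camera calls.

TASK

On the gel-casting stand, screw the hexagonal clamp knob down clockwise until it bottoms, with the bar hard down on the glass cassette. Then back it off a quarter turn so the glass is not strained, and let go. Leave the bottle, the tip box and the tube rack where they are.

Things in the scene. Friction and masses are not known exactly. Their poses are not given: they have to be found in the camera images.
- knob_grip (a point): Gripping point of the black hexagonal clamp knob, on its axis. Knob: 52 mm across flats, 60 mm across corners, 36 mm high; point 20 mm above its underside, 16 mm below its top (a disc and rib add 5 mm). Turns with the knob: z out along the screw axis, 35 degrees from vertical, leaning to the stand's front; x square to the flat at the steel pointer rib; a flat every 60 degrees.
- knob (a joint): Knob angle, rad. 0 = bottomed: a solid stop, bar hard on the glass. Grows on unscrewing, counter-clockwise seen from outside (looking along -z of knob_grip). Right-hand thread, 1.27 mm per rad. Starts 2.4 to 4.4; a quarter turn off the bottom is 1.57; upper stop 6.0. Stays where left: even friction of 0.1 N m right down to the stop; not moved by axial push.
- stand: Gel-casting stand, fixed: grey foot 180 x 160 mm, aluminium bed 180 x 150 mm sloping 35 degrees, glass cassette on it, a bridge across with the clamp screw, steel bar below it, knob above. Origin: centre of the foot's underside; x from low front to high back, y along the bridge, z up. Highest edge 140 mm, knob top 200 mm. Bottomed, knob_grip is at (-56, 0, 165) mm.
- cassette (a point): Centre of the cassette's upper glass face, under the bar, which rests on it when the screw is bottomed; axes as stand. Along the screw axis from here: bridge top at 46 mm, brass bush round the stem to 50 mm, knob underside at 68 mm when bottomed. Nothing else stands round the knob: an open gripper can swing round it.
- bottle: Bystander: reagent bottle, 70 mm diameter, 150 mm high, standing; origin at the centre of its underside.
- tipbox: Bystander: dark purple pipette-tip box 85 x 120 mm, 59 mm high with white tips on top; origin at the centre of its underside.
- tuberack: Bystander: dark purple tube rack 70 x 150 mm, 99 mm high over the four capped tubes in it; origin at the centre of its underside.
Things that resemble listed ones, but are neither listed nor needed, are in the scene too. Leave any blue or red look-alike of the stand alone.

How it is judged (in metres and radians):
On the way:
1. the clamp screw is bottomed: knob within 0.1 rad of its stop (value of joint knob below 0.1 rad), for 0.1 s.
At the end, for the whole second after the job is handed in: After bottoming, the knob stands a quarter turn (1.57 rad, within 0.3 rad either way) off its stop, released and at rest; bottle, tip box and tube rack are within 30 mm of where they started (value of joint knob between 1.27 and 1.87 rad and velocity of joint knob between -0.05 and 0.05 rad/s and distance of each of bottle, tipbox, tuberack from where it was at the start of the episode below 0.03 m); the robot touches nothing.
It fails at once if a bystander is shoved more than 30 mm or tipped over (distance of any of bottle, tipbox, tuberack from where it was at the start of the episode above 0.03 m or angle between any of bottle, tipbox, tuberack's own z axis and vertical above 0.35 rad).
It also fails if it takes over 67 s, if anything falls off the work surface, if the arm or the gripper's body presses on something with over 40 N, if the wrist force passes 120 N, or if a joint passes its speed limit or range.

## Working session

There is one attempt and no reset: what is moved stays moved. The work goes in short steps, Python scripts to look and compute and a tool call to move; the robot and the scene stay as the last step left them, time stands still between calls to the robot, and variables do not carry over. Pictures are saved under pics/ and viewed, at most 10 in all, crops included, and the job is handed in when it is done.

Besides the shell and the picture viewer there is one more tool, called by a JSON object that holds its "method" and its "body", one argument or row to a line. jog_arm: Moves the arm, as the interface text tells. Its arguments: {"type":"object","properties":{"commands":{"type":"array"},"grip_force":{"type":"number"}},"required":["commands"]}

```bash
mkdir -p pics; ls
python3 - <<'E'
from workcell import arm
import cv2,numpy as np
print(arm.read_state()); print(arm.tcp_to_grasp)
for n in("scene","top"):
    s=arm.snapshot(n); cv2.imwrite(f"pics/{n}0.png",s["pixels"][:,:,::-1]); print(n,s["vfov"],s["cx"],s["cy"],np.round(s["view"],4).tolist())
E
```

```text
pics
{'time': 0.0, 'qpos': array([-1.40611513,  0.47775448,  0.02238301,  1.55639524, -0.01150379,
        1.10930074, -0.08307985]), 'joint_velocities': array([ 1.04960508e-04,  1.01583023e-03,  1.54381714e-03, -2.67584686e-05,
       -2.16319293e-03,  1.67213394e-03, -1.07724563e-03]), 'effort': array([ 1.74217323e-03, -5.82852924e+01,  1.53483622e+00, -2.72597909e+01,
       -5.43257373e-02,  1.69834087e-02,  1.83641523e-04]), 'tcp_pos': array([181.73507145, 649.47865703, 221.73689024]), 'ee_rot': array([-3.13986949e+00,  1.42782989e-04,  2.86881377e+00]), 'force': array([-0.24077565, -0.73942787, -0.12925563]), 'torque': array([0.02648581, 0.00890415, 0.0207874 ]), 'finger_force': 0.0, 'finger_gap': 1.0000383540306352}
18.700000000000003
scene 50.9882425943795 280.95328776092543 200.7213118132056 [[0.2779, 0.9605, 0.0131, -154.632], [0.8193, -0.2299, -0.5252, -373.9682], [-0.5015, 0.1567, -0.8509, 1762.6655], [0.0, 0.0, 0.0, 1.0]]
top 51.03741526964899 280.2393389559383 209.98543195750793 [[0.0715, -0.9974, -0.0027, -38.4996], [-0.9748, -0.0693, -0.2121, 547.3015], [0.2113, 0.0178, -0.9773, 1437.4365], [0.0, 0.0, 0.0, 1.0]]
```

View pics/scene0.png

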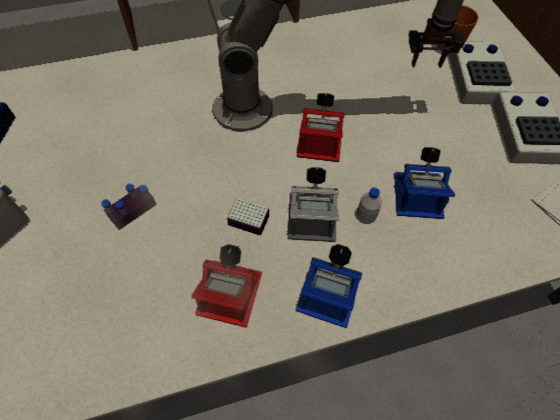

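View pics/top0.png

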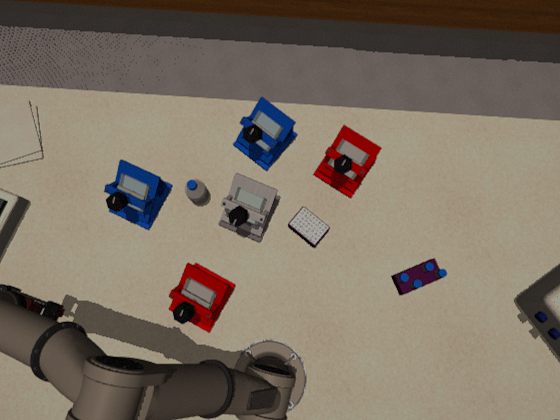

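The scene picture shows five stands. In scene pixels the knobs are: red (325,100), blue (430,155), red (230,254), blue (340,255) and grey (316,176). The grey one is the target, with its knob at top-view pixel (238,215). The bottle is at (371,205) and the tip box at (248,216) in the scene picture. I'll check the choice in one close crop.

Run:
```python
import cv2,numpy as np
a=cv2.imread("pics/scene0.png")[155:255,265:365]; b=cv2.imread("pics/top0.png")[160:260,200:300]
f=lambda i:cv2.resize(i,(400,400),interpolation=cv2.INTER_CUBIC)
c=np.hstack([f(a),f(b)]); cv2.imwrite("pics/crop.png",np.clip(c.astype(float)*1.5,0,255))
```

```text
[ WARN:0@0.090] global loadsave.cpp:1063 imwrite_ Unsupported depth image for selected encoder is fallbacked to CV_8U.
```

View pics/crop.png

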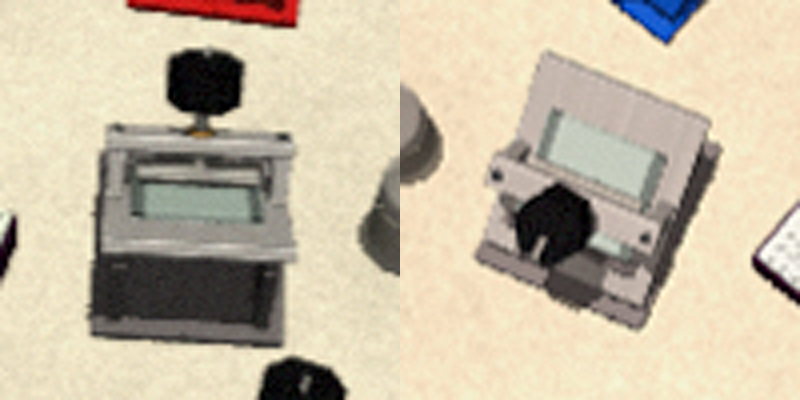

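The crop shows the grey stand. Its high back faces the scene camera (away from the robot) and the knob leans towards the robot. The pointer rib is at crop (540,245), which is top pixel (235,221). Next I'll fit the stand pose.

```bash
cat > h.py <<'E'
import numpy as np
from scipy.optimize import least_squares
from scipy.spatial.transform import Rotation as R
def proj(s,P):
    P=np.atleast_2d(P); V=np.array(s["view"]); c=P@V[:3,:3].T+V[:3,3]
    f=210/np.tan(np.radians(s["vfov"])/2)
    return np.c_[s["cx"]+f*c[:,0]/c[:,2],s["cy"]+f*c[:,1]/c[:,2]]
def S2W(p,P):
    return np.atleast_2d(P)@R.from_euler("z",p[2]).as_matrix().T+[p[0],p[1],0]
a=np.radians(35); AX=np.array([-np.sin(a),0,np.cos(a)]); G0=np.array([-56,0,165.])
E
python3 - <<'E'
from h import *; from workcell import arm
sc,tp=arm.snapshot("scene"),arm.snapshot("top")
c=lambda x,y:(265+x/4,155+y/4)
t=lambda x,y:(200+(x-400)/4,160+y/4)
G=G0+AX*4
def mod(p):
    xe=p[3]
    return (np.r_[proj(sc,S2W(p,[[90,80,0],[90,-80,0],G+4*AX])),
      proj(tp,S2W(p,[[-90,80,6],[-90,-80,6],[xe,75,140],[xe,-75,140],G+4*AX]))])
obs=None
for flip in (0,):
    obs=np.array([c(283,346),c(92,335),c(205,82),t(475,255),t(640,328),t(548,52),t(712,120),t(555,225)])
best=None
for y0 in np.linspace(-3,3,7):
    r=least_squares(lambda p:(mod(p)-obs).ravel(),[550,50,y0,70],loss="soft_l1",x_scale=[10,10,.1,10])
    if best is None or r.cost<best.cost: best=r
p=best.x; print(best.cost,p.round(3)); print((mod(p)-obs).round(1).tolist())
g=S2W(p,G)[0]; ax=R.from_euler("z",p[2]).apply(AX); print("grip",g,"axis",ax, np.hypot(*g[:2]))
# knob-only triangulation
r=least_squares(lambda q:np.r_[proj(sc,q)[0]-c(205,82),proj(tp,q)[0]-t(555,225)],g); print(r.x,r.cost)
# rib direction: rib outer end on top
for k in range(0,360,15):
    u=R.from_euler("z",p[2]).as_matrix()@R.from_rotvec(AX*np.radians(k)).as_matrix()@R.from_euler("y",-35,degrees=True).apply([1,0,0])
    print(k,((proj(tp,g+ax*18.5+u*22)[0]-[200,160])*4+[400,0]).round(0), ((proj(sc,g+ax*18.5+u*22)[0]-[265,155])*4).round(0))
E
```

```text
4.833058085102127 [ 5.53565e+02  1.08161e+02 -3.38000e-01  7.22650e+01]
[[-0.9, 0.3], [-1.6, 0.3], [-0.8, -2.3], [-0.2, 0.1], [0.3, -0.1], [-1.7, -0.7], [-0.7, -0.1], [-0.5, -0.5]]
grip [498.5733707  127.50450873 168.27660818] axis [-0.54107712  0.19032991  0.81915204] 514.6190879816629
[497.75118212 129.6115582  159.68647223] 0.2963113825440893
0 [555. 205.] [204.  65.]
15 [548. 203.] [212.  65.]
30 [541. 203.] [218.  64.]
45 [535. 205.] [224.  63.]
60 [529. 208.] [228.  61.]
75 [524. 213.] [231.  59.]
90 [521. 219.] [231.  57.]
105 [520. 225.] [230.  54.]
120 [521. 232.] [227.  52.]
135 [523. 239.] [222.  50.]
150 [527. 245.] [216.  48.]
165 [533. 250.] [210.  47.]
180 [539. 254.] [202.  46.]
195 [546. 256.] [195.  46.]
210 [553. 256.] [189.  47.]
225 [560. 255.] [183.  48.]
240 [565. 251.] [179.  49.]
255 [570. 247.] [176.  51.]
270 [573. 241.] [175.  54.]
285 [574. 234.] [176.  56.]
300 [574. 227.] [179.  59.]
315 [571. 220.] [184.  61.]
330 [567. 214.] [190.  63.]
345 [562. 209.] [197.  64.]
```

```bash
cat >> h.py <<'E'
P=[553.565,108.161,-.338]
def kn(): # stand rotation with axis: columns x_tilt, y, axis
    return R.from_euler("z",P[2])*R.from_euler("y",-35,degrees=True)
def pose(off,psi,dx=0,dy=0,th=3.4):
    """TCP target: off mm above gripped position along axis; psi deg: tool y at angle -psi from tilted stand x"""
    B=kn().as_matrix(); g=S2W(P,G0+AX*1.27*th)[0]+B@[dx,dy,0]
    k=np.radians(-psi); y=B@[np.cos(k),np.sin(k),0]; z=-B[:,2]
    return g+z*(18.7-off), R.from_matrix(np.c_[np.cross(y,z),y,z])
def to(s,p,Rt):
    R0=R.from_euler("xyz",s["ee_rot"])
    return R0.inv().apply(p-s["tcp_pos"]).round(1),np.degrees((R0.inv()*Rt).as_rotvec()).round(1)
E
python3 - <<'E'
from h import *; from workcell import arm
print([d for d in dir(arm) if d[0]!="_"])
s=arm.read_state()
for psi in(-120,-60,0): p,r=pose(130,psi); print(psi,p,*to(s,p,r))
E
```

```text
['MotionError', 'close_job', 'read_state', 'snapshot', 'tcp_to_grasp']
-120 [438.16989543 148.72101833 259.70872106] [-381.9 -413.4  -37.2] [ 10.2 -33.8 -25.4]
-60 [438.16989543 148.72101833 259.70872106] [-381.9 -413.4  -37.2] [ -8.1 -34.5  32.7]
0 [438.16989543 148.72101833 259.70872106] [-381.9 -413.4  -37.2] [-26.8 -28.5  90.5]
```

{"method": "jog_arm", "body": {
  "commands": [
    [[0,0,-40],[0,0,0],-1],
    [[0,0,-80],[0,0,0],-1],
    [[0,-40,-90],[0,0,0],-1],
    [[0,-80,-90],[0,0,0],-1],
    [[0,-120,-90],[0,0,0],-1]
  ]
}}

```text
time: 0.62
tcp_pos: [149.3, 533.8, 313.4]
ee_rot: [3.14, -0.0, 2.869]
force: [0.3, -0.7, -1.2]
finger_gap: 1.002
finger_force: 0.0
```

{"method": "jog_arm", "body": {
  "commands": [
    [[-33,-25,0],[0,0,-7],-1],
    [[-66,-50,0],[0,0,-14],-1],
    [[-99,-75,0],[0,0,-21],-1],
    [[-132,-100,0],[0,0,-28],-1],
    [[-165,-125,0],[0,0,-35],-1]
  ]
}}

```text
time: 1.03
tcp_pos: [269.9, 375.5, 312.8]
ee_rot: [3.141, 0.0, -2.822]
force: [0.9, 0.9, 0.2]
finger_gap: 1.0
finger_force: 0.0
```

Run:
```python
from h import *; from workcell import arm
s=arm.read_state();print(s["time"],s["tcp_pos"],s["qpos"].round(2))
for psi in(-175,): p,r=pose(130,psi); print(psi,p,*to(s,p,r))
```

```text
1.0333 [269.91830298 375.46147135 312.76471286] [-1.17  0.03  0.09  1.93 -0.    1.18  0.81]
-175 [438.16989543 148.72101833 259.70872106] [ -88.5 -268.1   53. ] [ 31.6 -17.2 -45.8]
```

{"method": "jog_arm", "body": {
  "commands": [
    [[-10,-36,0],[0,0,-7],-1],
    [[-20,-72,0],[4,-2,-14],-1],
    [[-30,-108,0],[8,-4,-20],-1],
    [[-40,-144,0],[13,-7,-25],-1],
    [[-50,-180,0],[17,-10,-30],-1]
  ]
}}

```text
time: 1.45
tcp_pos: [373.6, 220.6, 313.2]
ee_rot: [-2.834, 0.084, -2.309]
force: [0.4, -0.5, 0.1]
finger_gap: 1.0
finger_force: 0.0
```

Run:
```python
from h import *; from workcell import arm
s=arm.read_state();print(s["time"],s["tcp_pos"],s["ee_rot"],s["qpos"].round(2))
for o in(130,80): p,r=pose(o,-175); print(o,p,*to(s,p,r))
```

```text
1.45 [373.62451486 220.56654902 313.16344061] [-2.83405441  0.0844639  -2.30944006] [-1.08 -0.1   0.15  2.09  0.37  1.12  1.3 ]
130 [438.16989543 148.72101833 259.70872106] [ 14.1 -75.7  79.1] [ 15.9  -6.6 -17.8]
80 [465.22606244 139.21109471 218.75111884] [  6.4 -88.2 126.9] [ 15.9  -6.6 -17.8]
```

{"method": "jog_arm", "body": {
  "commands": [
    [[4,-25,20],[5,-2,-5],-1],
    [[7,-50,40],[9,-4,-10],-1],
    [[10,-70,65],[13,-5,-14],-1],
    [[12,-78,85],[16,-6.5,-18],-1],
    [[12,-80,95],[16,-6.5,-18],-1]
  ]
}}

```text
time: 1.87
tcp_pos: [443.4, 142.9, 242.2]
ee_rot: [-2.534, 0.042, -1.979]
force: [-0.6, -0.2, -1.2]
finger_gap: 1.005
finger_force: 0.0
```

Run:
```python
from h import *; from workcell import arm
import cv2
s=arm.read_state();print(s["time"],s["tcp_pos"],s["ee_rot"],s["qpos"].round(2))
for o in(80,): p,r=pose(o,-175); print(o,p,*to(s,p,r))
w=arm.snapshot("wrist"); cv2.imwrite("pics/w1.png",w["pixels"][:,:,::-1])
B=kn().as_matrix()
for th in(2.4,3.4,4.4):
    g=S2W(P,G0+AX*1.27*th)[0]; print(th,proj(w,g+B[:,2]*16))
t=arm.snapshot("top"); cv2.imwrite("pics/t1.png",t["pixels"][:,:,::-1])
```

```text
1.8667 [443.3786613  142.8575728  242.22645104] [-2.53387675  0.04178853 -1.97922044] [-1.03 -0.06  0.17  2.35  0.84  0.81  1.27]
80 [465.22606244 139.21109471 218.75111884] [-4.3 -4.1 31.7] [ 0.1 -0.3  0.3]
2.4 [[272.34848266 218.59310893]]
3.4 [[272.32459764 219.03796078]]
4.4 [[272.30047729 219.48719541]]
```

View pics/w1.png

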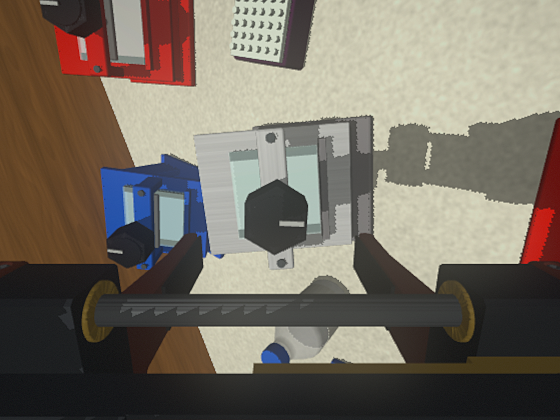

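Wrist view: the knob is at (276,216) with the rib pointing right to (305,224). The two vertical flats, at x≈245 and 308, already face the fingers. I'll refine the lateral offset and angle by fitting the prism silhouette.

```bash
cat >> h.py <<'E'
import cv2
from scipy.optimize import differential_evolution
def fit(w,th=3.4,box=(225,165,330,265)):
    im=w["pixels"].astype(int); x0,y0,x1,y1=box
    m=np.zeros((420,560),np.uint8); m[y0:y1,x0:x1]=(im.max(2)<70)[y0:y1,x0:x1]
    m=cv2.morphologyEx(m,cv2.MORPH_CLOSE,np.ones((9,9)))
    n,l,st,c=cv2.connectedComponentsWithStats(m); i=1+np.argmax(st[1:,4]); m=(l==i).astype(np.uint8)
    B=kn().as_matrix()
    def sil(q):
        g=S2W(P,G0+AX*1.27*th)[0]; k=np.radians(q[2]+30+60*np.arange(6))
        V=[g+B@[q[0]+30*np.cos(a),q[1]+30*np.sin(a),z] for a in k for z in(-20,16)]
        pt=(proj(w,np.array(V))*16).astype(np.int32); o=np.zeros_like(m)
        return cv2.fillConvexPoly(o,cv2.convexHull(pt),1,shift=4)
    f=lambda q:-(sil(q)&m).sum()/max(1,(sil(q)|m).sum())
    r=differential_evolution(f,[(-15,15),(-15,15),(-35,35)],seed=1,maxiter=60,tol=1e-6)
    return r.x,r.fun,st[i]
E
python3 - <<'E'
from h import *; from workcell import arm
w=arm.snapshot("wrist"); q,f,st=fit(w); print("dx,dy,flat angle k:",q,f,st)
s=arm.read_state(); psi=-180-q[2]
print(psi)
for o in(50,0):
  p,r=pose(o,psi,q[0],q[1]); print(o,p,*to(s,p,r))
E
```

```text
dx,dy,flat angle k: [ 14.9995168  -14.96262464 -15.39457115] 3312992829330019.5 [ 246  177   63   75 3554]
-164.60542884912783
50 [488.08983248 115.31476261 202.77992691] [ 12.3 -18.9  63.7] [ 0.1 -0.3 10.4]
0 [515.1459995  105.80483899 161.82232469] [ 12.1 -19.  113.7] [ 0.1 -0.3 10.4]h.py:35: RuntimeWarning: overflow encountered in scalar negative
  f=lambda q:-(sil(q)&m).sum()/max(1,(sil(q)|m).sum())
```

Unsigned overflow in the cost: convert the sum to a signed float.

```bash
sed -i 's/f=lambda q:-(sil(q)&m).sum()/f=lambda q:-float((sil(q)\&m).sum())/' h.py
python3 - <<'E'
from h import *; from workcell import arm
w=arm.snapshot("wrist"); q,f,st=fit(w); print("dx,dy,flat angle k:",q,f,st)
s=arm.read_state(); psi=-180-q[2]
print(psi)
for o in(50,0):
  p,r=pose(o,psi,q[0],q[1]); print(o,p,*to(s,p,r))
E
```

```text
dx,dy,flat angle k: [-2.86864633  2.34724995 -7.14102793] -0.9607736311631708 [ 247  175   62   75 3528]
-172.85897206966695
50 [480.0212109  136.49879742 192.53116957] [-2.2  0.9 64.3] [ 0.1 -0.2  2.1]
0 [507.07737792 126.98887381 151.57356736] [ -2.3   0.8 114.3] [ 0.1 -0.2  2.1]
```

{"method": "jog_arm", "body": {
  "commands": [
    [[-1,0.4,20],[0,0,1],-1],
    [[-2,0.8,40],[0,0,2],-1],
    [[-2.3,0.8,60],[0,0,2],-1],
    [[-2.3,0.8,65],[0,0,2],-1],
    [[-2.3,0.8,65],[0,0,2],-1]
  ]
}}

```text
time: 2.48
tcp_pos: [480.8, 136.1, 191.5]
ee_rot: [-2.536, 0.066, -2.012]
force: [-0.3, 0.2, 0.6]
finger_gap: 1.003
finger_force: 0.0
```

Run:
```python
from h import *; from workcell import arm
s=arm.read_state();print(s["time"],s["tcp_pos"],s["qpos"].round(2))
w=arm.snapshot("wrist"); cv2.imwrite("pics/w2.png",w["pixels"][:,:,::-1])
q=[-2.87,2.35];p,r=pose(0,-172.86,*q); print(*to(s,p,r))
print(proj(w,pose(18.7,0,*q)[0]+kn().as_matrix()[:,2]*16))
```

```text
2.4833 [480.81809858 136.10860452 191.5376919 ] [-0.97  0.08  0.22  2.36  0.97  0.64  1.14]
[-0.3  0.1 48.7] [ 0.1 -0.2  0.1]
[[277.47564035 242.34683174]]
```

View pics/w2.png

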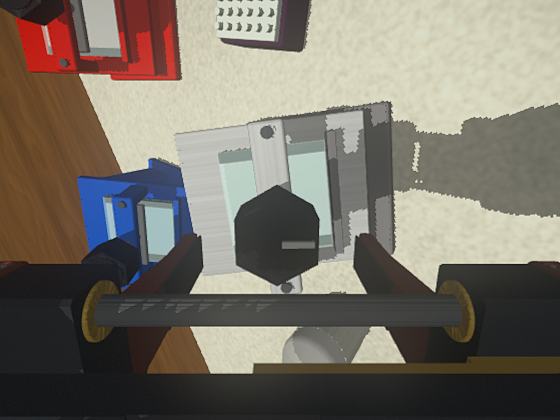

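The knob centre (278,238) lies midway between the fingers (x 200–357) and the flats are aligned. Descend and close.

{"method": "jog_arm", "body": {
  "commands": [
    [[0,0,16],[0,0,0],-1],
    [[0,0,32],[0,0,0],-1],
    [[0,0,44],[0,0,0],-1],
    [[0,0,48],[0,0,0],-1],
    [[0,0,48],[0,0,0],-1]
  ]
}}

```text
time: 2.95
tcp_pos: [506.5, 127.2, 152.6]
ee_rot: [-2.536, 0.067, -2.011]
force: [0.7, -0.0, -0.2]
finger_gap: 0.998
finger_force: 0.0
```

{"method": "jog_arm", "body": {
  "commands": [
    [[0,0,0],[0,0,0],1],
    [[0,0,0],[0,0,0],1],
    [[0,0,0],[0,0,0],1],
    [[0,0,0],[0,0,0],1],
    [[0,0,0],[0,0,0],1]
  ],
  "grip_force": 30
}}

```text
time: 3.37
tcp_pos: [506.2, 127.0, 152.5]
ee_rot: [-2.536, 0.068, -2.01]
force: [-0.2, -0.7, 0.4]
finger_gap: 0.663
finger_force: 0.0
```

```bash
cat > st.py <<'E'
from h import *; from workcell import arm
s=arm.read_state(); T=R.from_euler("xyz",s["ee_rot"]); B=kn().as_matrix()
y=B.T@T.as_matrix()[:,1]; z=B.T@T.as_matrix()[:,2]
p=B.T@(s["tcp_pos"]-S2W(P,G0)[0])
print("t",round(s["time"],2),"psi",np.degrees(-np.arctan2(y[1],y[0])).round(1),"tilt",z.round(3),"tcp rel grip0 (stand-tilted)",p.round(1),"\nF tool",T.inv().apply(s["force"]).round(1),"M tool",T.inv().apply(s["torque"]).round(2),"gap",s["finger_gap"].__round__(3),s["finger_force"].__round__(1),"q",s["qpos"].round(2))
E
python3 st.py
```

```text
t 3.37 psi -173.0 tilt [-0.002 -0.002 -1.   ] tcp rel grip0 (stand-tilted) [ -3.    2.1 -13.1] 
F tool [ 0.6 -0.4 -0.3] M tool [-0.59  0.01  0.03] gap 0.663 0.0 q [-0.94  0.2   0.27  2.36  1.11  0.52  1.02]
```

{"method": "jog_arm", "body": {
  "commands": [
    [[0,0,0],[0,0,0],1],
    [[0,0,0],[0,0,0],1],
    [[0,0,0],[0,0,0],1],
    [[0,0,0],[0,0,0],1],
    [[0,0,0],[0,0,0],1]
  ]
}}

```text
time: 3.78
tcp_pos: [506.9, 126.6, 152.9]
ee_rot: [-2.535, 0.068, -2.011]
force: [-2.1, -1.6, 7.1]
finger_gap: 0.592
finger_force: 30.0
```

{"method": "jog_arm", "body": {
  "commands": [
    [[0,0,0],[0,0,3],1],
    [[0,0,0.2],[0,0,8],1],
    [[0,0,0.3],[0,0,13],1],
    [[0,0,0.4],[0,0,18],1],
    [[0,0,0.4],[0,0,20],1]
  ]
}}

```text
time: 4.2
tcp_pos: [507.2, 126.6, 152.6]
ee_rot: [-2.585, 0.264, -2.31]
force: [0.2, -2.5, 4.6]
finger_gap: 0.589
finger_force: 30.0
```

```bash
python3 st.py
```

```text
t 4.2 psi -152.7 tilt [-0.001 -0.003 -1.   ] tcp rel grip0 (stand-tilted) [ -2.1   2.  -13.7] 
F tool [ 0.5 -4.2 -3.2] M tool [ 0.19  0.04 -0.11] gap 0.589 30.0 q [-0.96  0.2   0.29  2.36  1.11  0.51  0.67]
```

Mz is about −0.1, which matches the knob friction, so it is turning. At least 137° is needed in total, so the next 105° cannot reach the stop.

{"method": "jog_arm", "body": {
  "commands": [
    [[0,0,0.2],[0,0,7],1],
    [[0,0,0.3],[0,0,14],1],
    [[0,0,0.5],[0,0,21],1],
    [[0,0,0.6],[0,0,28],1],
    [[0,0,0.8],[0,0,35],1]
  ]
}}

```text
time: 4.62
tcp_pos: [507.7, 126.4, 152.0]
ee_rot: [-2.826, 0.531, -2.912]
force: [-1.0, -1.7, 7.0]
finger_gap: 0.589
finger_force: 30.0
```

{"method": "jog_arm", "body": {
  "commands": [
    [[0,0,0.2],[0,0,7],1],
    [[0,0,0.3],[0,0,14],1],
    [[0,0,0.5],[0,0,21],1],
    [[0,0,0.6],[0,0,28],1],
    [[0,0,0.8],[0,0,35],1]
  ]
}}

```text
time: 5.03
tcp_pos: [508.2, 126.2, 151.4]
ee_rot: [3.055, 0.605, 2.647]
force: [-1.4, -2.3, 7.5]
finger_gap: 0.592
finger_force: 30.0
```

{"method": "jog_arm", "body": {
  "commands": [
    [[0,0,0.2],[0,0,7],1],
    [[0,0,0.3],[0,0,14],1],
    [[0,0,0.5],[0,0,21],1],
    [[0,0,0.6],[0,0,28],1],
    [[0,0,0.8],[0,0,35],1]
  ]
}}

```text
time: 5.45
tcp_pos: [508.6, 125.9, 150.8]
ee_rot: [2.703, 0.439, 1.964]
force: [-2.0, -3.2, 9.0]
finger_gap: 0.589
finger_force: 30.0
```

```bash
python3 st.py
```

```text
t 5.45 psi -47.6 tilt [-0.    -0.003 -1.   ] tcp rel grip0 (stand-tilted) [ -1.8   1.8 -16.1] 
F tool [-5.8  0.3 -7.8] M tool [-0.15 -0.66 -0.13] gap 0.589 30.0 q [-1.09  0.21  0.45  2.37  1.09  0.47 -1.14]
```

{"method": "jog_arm", "body": {
  "commands": [
    [[0,0,0.1],[0,0,5],1],
    [[0,0,0.2],[0,0,10],1],
    [[0,0,0.3],[0,0,15],1],
    [[0,0,0.4],[0,0,20],1],
    [[0,0,0.4],[0,0,20],1]
  ]
}}

```text
time: 5.87
tcp_pos: [508.8, 125.7, 150.4]
ee_rot: [2.588, 0.272, 1.637]
force: [-1.8, -2.3, 9.4]
finger_gap: 0.594
finger_force: 30.0
```

```bash
python3 st.py
```

```text
t 5.87 psi -27.7 tilt [-0.    -0.003 -1.   ] tcp rel grip0 (stand-tilted) [ -1.8   1.8 -16.5] 
F tool [-4.6  2.8 -8.3] M tool [-0.46 -0.57  0.03] gap 0.594 30.0 q [-1.12  0.22  0.49  2.37  1.09  0.46 -1.48]
```

{"method": "jog_arm", "body": {
  "commands": [
    [[0,0,0.1],[0,0,5],1],
    [[0,0,0.2],[0,0,10],1],
    [[0,0,0.3],[0,0,15],1],
    [[0,0,0.4],[0,0,20],1],
    [[0,0,0.4],[0,0,20],1]
  ]
}}

```text
time: 6.28
tcp_pos: [509.0, 125.6, 150.1]
ee_rot: [2.536, 0.08, 1.341]
force: [-1.6, -2.7, 8.1]
finger_gap: 0.592
finger_force: 30.0
```

```bash
python3 st.py
```

```text
t 6.28 psi -7.7 tilt [-0.    -0.004 -1.   ] tcp rel grip0 (stand-tilted) [ -1.8   1.7 -16.9] 
F tool [-3.6  3.7 -7. ] M tool [-0.64 -0.47  0.03] gap 0.592 30.0 q [-1.15  0.22  0.53  2.37  1.08  0.45 -1.83]
```

{"method": "jog_arm", "body": {
  "commands": [
    [[0,0,0.1],[0,0,5],1],
    [[0,0,0.2],[0,0,10],1],
    [[0,0,0.3],[0,0,15],1],
    [[0,0,0.4],[0,0,20],1],
    [[0,0,0.4],[0,0,20],1]
  ]
}}

```text
time: 6.7
tcp_pos: [510.5, 129.7, 150.3]
ee_rot: [2.541, -0.122, 1.064]
force: [7.0, 3.5, 1.2]
finger_gap: 0.622
finger_force: 31.5
```

```bash
python3 st.py
```

```text
t 6.7 psi 11.9 tilt [ 0.     0.004 -1.   ] tcp rel grip0 (stand-tilted) [ -1.7   6.  -16.8] 
F tool [6.6 3.9 2.2] M tool [-0.16  1.33 -1.37] gap 0.622 31.5 q [-1.19  0.23  0.56  2.37  1.07  0.43 -2.16]
```

{"method": "jog_arm", "body": {
  "commands": [
    [[0,0,0.1],[0,0,5],1],
    [[0,0,0.2],[0,0,10],1],
    [[0,0,0.3],[0,0,15],1],
    [[0,0,0.4],[0,0,20],1],
    [[0,0,0.4],[0,0,20],1]
  ]
}}

```text
time: 7.12
tcp_pos: [516.8, 133.7, 154.3]
ee_rot: [2.605, -0.323, 0.765]
force: [20.5, 7.4, 11.0]
finger_gap: 0.619
finger_force: 31.7
```

```bash
python3 st.py
```

```text
t 7.12 psi 32.2 tilt [ 0.007  0.012 -1.   ] tcp rel grip0 (stand-tilted) [  4.4  11.9 -16.1] 
F tool [22.4  9.7  1. ] M tool [-1.6   4.3  -0.52] gap 0.619 31.7 q [-1.23  0.24  0.61  2.36  1.06  0.42 -2.5 ]
```

The stop was reached between psi −8 and +12: Mz jumped to −1.4 and the pads started to slip. Release, retreat and look.

{"method": "jog_arm", "body": {
  "commands": [
    [[0,0,0],[0,0,0],-1],
    [[0,0,0],[0,0,0],-1],
    [[0,0,0],[0,0,0],-1],
    [[0,0,0],[0,0,0],-1],
    [[0,0,0],[0,0,0],-1]
  ]
}}

```text
time: 7.53
tcp_pos: [507.8, 125.2, 147.9]
ee_rot: [2.607, -0.304, 0.757]
force: [-0.7, -0.1, 0.1]
finger_gap: 0.962
finger_force: 0.0
```

{"method": "jog_arm", "body": {
  "commands": [
    [[0,0,-12],[0,0,0],-1],
    [[0,0,-24],[0,0,0],-1],
    [[0,0,-36],[0,0,0],-1],
    [[0,0,-46],[0,0,0],-1],
    [[0,0,-50],[0,0,0],-1]
  ]
}}

```text
time: 7.95
tcp_pos: [480.8, 135.4, 189.7]
ee_rot: [2.607, -0.305, 0.758]
force: [-0.7, 0.8, 0.4]
finger_gap: 0.998
finger_force: 0.0
```

```bash
python3 st.py
python3 - <<'E'
from h import *; from workcell import arm
w=arm.snapshot("wrist"); cv2.imwrite("pics/w3.png",w["pixels"][:,:,::-1])
print(proj(w,pose(18.7,0,-2.87,2.35,th=0)[0]+kn().as_matrix()[:,2]*16))
E
```

```text
t 7.95 psi 32.0 tilt [-0.003 -0.003 -1.   ] tcp rel grip0 (stand-tilted) [-3.6  1.6 32.7] 
F tool [ 0.2 -0.7 -0.8] M tool [ 0.44 -0.42 -0.06] gap 0.998 0.0 q [-1.29  0.09  0.57  2.38  0.96  0.6  -2.41]
[[278.52806443 238.29687237]]
```

View pics/w3.png

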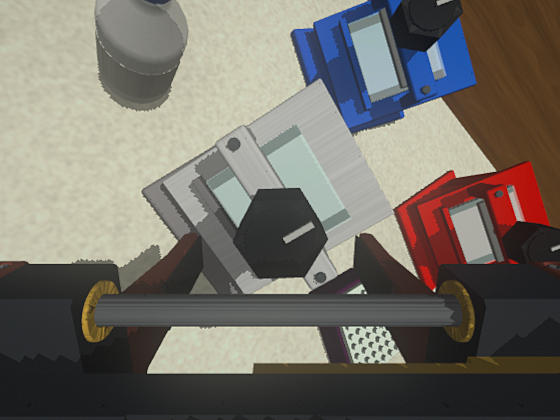

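The rib points up and to the right (about −27° in the image), so the knob stopped at tool psi ≈ 4. I'll fit the silhouette for the exact angle.

Run:
```python
from h import *; from workcell import arm
w=arm.snapshot("wrist"); s=arm.read_state()
q,f,st=fit(w,th=0,box=(220,180,340,283)); print(q,f,st)
print("flat psi candidates",[-q[2]+60*n for n in(-4,-3,-2,-1,0,1)])
for psi in (-q[2],-q[2]-60,-q[2]-180):
    p,r=pose(0,psi,-2.87,2.0,th=0); print(psi,*to(s,p,r))
```

```text
[-3.00507597  0.67942517 -0.02461027] -0.9598955132145052 [ 220  189  108   90 6436]
flat psi candidates [np.float64(-239.97538972538476), np.float64(-179.97538972538476), np.float64(-119.97538972538476), np.float64(-59.97538972538475), np.float64(0.02461027461524601), np.float64(60.02461027461525)]
0.02461027461524601 [ 0.5  0.5 51. ] [ -0.1   0.2 -32. ]
-59.97538972538475 [ 0.5  0.5 51. ] [ -0.2   0.1 -92. ]
-179.97538972538476 [ 0.5  0.5 51. ] [  0.2   0.2 148. ]
```

{"method": "jog_arm", "body": {
  "commands": [
    [[0.5,0.5,0],[0,0,-7],-1],
    [[0.5,0.5,0],[0,0,-14],-1],
    [[0.5,0.5,8],[0,0,-21],-1],
    [[0.5,0.5,16],[0,0,-28],-1],
    [[0.5,0.5,24],[0,0,-31],-1]
  ]
}}

```text
time: 8.47
tcp_pos: [495.2, 130.4, 169.3]
ee_rot: [2.533, -0.003, 1.222]
force: [-0.3, 0.2, -0.4]
finger_gap: 1.0
finger_force: 0.0
```

{"method": "jog_arm", "body": {
  "commands": [
    [[0,0,10],[0,0,0],-1],
    [[0,0,20],[0,0,0],-1],
    [[0,0,26],[0,0,0],-1],
    [[0,0,26],[0,0,0],1],
    [[0,0,26],[0,0,0],1]
  ],
  "grip_force": 30
}}

```text
time: 8.88
tcp_pos: [509.0, 125.2, 148.4]
ee_rot: [2.533, -0.006, 1.216]
force: [0.4, 0.1, 0.1]
finger_gap: 0.884
finger_force: 0.0
```

{"method": "jog_arm", "body": {
  "commands": [
    [[0,0,0],[0,0,0],1],
    [[0,0,0],[0,0,0],1],
    [[0,0,0],[0,0,0],1],
    [[0,0,0],[0,0,0],1],
    [[0,0,0],[0,0,0],1]
  ]
}}

```text
time: 9.3
tcp_pos: [509.5, 126.1, 149.4]
ee_rot: [2.532, -0.008, 1.218]
force: [-0.2, -0.6, 4.7]
finger_gap: 0.592
finger_force: 29.9
```

{"method": "jog_arm", "body": {
  "commands": [
    [[0,0,0],[0,0,0],1],
    [[0,0,0],[0,0,0],1],
    [[0,0,0],[0,0,0],1],
    [[0,0,0],[0,0,0],1],
    [[0,0,0],[0,0,0],1]
  ]
}}

```text
time: 9.72
tcp_pos: [509.5, 126.1, 149.3]
ee_rot: [2.532, -0.008, 1.217]
force: [-3.3, -0.8, 6.6]
finger_gap: 0.587
finger_force: 29.9
```

```bash
python3 st.py
```

```text
t 9.72 psi 1.0 tilt [-0.002 -0.002 -1.   ] tcp rel grip0 (stand-tilted) [ -2.1   2.3 -17.7] 
F tool [-1.9  1.5 -7.1] M tool [ 0.13 -0.28 -0.3 ] gap 0.587 29.9 q [-1.2   0.23  0.58  2.37  1.06  0.43 -1.96]
```

{"method": "jog_arm", "body": {
  "commands": [
    [[0,0,0],[0,0,2],1],
    [[0,0,0],[0,0,4],1],
    [[0,0,0],[0,0,6],1],
    [[0,0,0],[0,0,6],1],
    [[0,0,0],[0,0,6],1]
  ]
}}

```text
time: 10.13
tcp_pos: [509.2, 125.4, 149.3]
ee_rot: [2.534, -0.063, 1.135]
force: [-3.7, -2.2, 10.0]
finger_gap: 0.606
finger_force: 32.0
```

```bash
python3 st.py
```

```text
t 10.13 psi 6.7 tilt [-0.001 -0.004 -1.   ] tcp rel grip0 (stand-tilted) [ -2.1   1.6 -17.7] 
F tool [-2.9  3.9 -9.8] M tool [-0.31 -0.78 -1.74] gap 0.606 32.0 q [-1.21  0.23  0.6   2.38  1.06  0.43 -2.06]
```

Mz is −1.74 with the gap spreading, so the screw is solidly bottomed at psi ≈ 1. Back off to psi ≈ −89, a turn of −96° from here.

{"method": "jog_arm", "body": {
  "commands": [
    [[0,0,0],[0,0,-6],1],
    [[0,0,-0.2],[0,0,-12],1],
    [[0,0,-0.3],[0,0,-18],1],
    [[0,0,-0.5],[0,0,-25],1],
    [[0,0,-0.6],[0,0,-32],1]
  ]
}}

```text
time: 10.55
tcp_pos: [509.1, 125.5, 149.9]
ee_rot: [2.58, 0.25, 1.6]
force: [-4.6, -2.1, 10.5]
finger_gap: 0.603
finger_force: 28.9
```

{"method": "jog_arm", "body": {
  "commands": [
    [[0,0,-0.1],[0,0,-6],1],
    [[0,0,-0.2],[0,0,-12],1],
    [[0,0,-0.4],[0,0,-18],1],
    [[0,0,-0.5],[0,0,-25],1],
    [[0,0,-0.7],[0,0,-32],1]
  ]
}}

```text
time: 10.97
tcp_pos: [508.8, 125.7, 150.6]
ee_rot: [2.783, 0.504, 2.138]
force: [-3.8, -1.7, 8.0]
finger_gap: 0.601
finger_force: 28.9
```

{"method": "jog_arm", "body": {
  "commands": [
    [[0,0,-0.1],[0,0,-7],1],
    [[0,0,-0.3],[0,0,-14],1],
    [[0,0,-0.5],[0,0,-21],1],
    [[0,0,-0.6],[0,0,-28],1],
    [[0,0,-0.7],[0,0,-32],1]
  ]
}}

```text
time: 11.38
tcp_pos: [508.4, 126.0, 151.2]
ee_rot: [3.136, 0.61, 2.788]
force: [-3.6, -1.5, 8.0]
finger_gap: 0.605
finger_force: 29.0
```

```bash
python3 st.py
```

```text
t 11.38 psi -89.3 tilt [-0.001 -0.003 -1.   ] tcp rel grip0 (stand-tilted) [ -1.8   1.8 -15.6] 
F tool [-2.2 -2.6 -8.3] M tool [ 0.43 -0.12  0.1 ] gap 0.605 29.0 q [-1.05  0.21  0.41  2.37  1.1   0.48 -0.42]
```

{"method": "jog_arm", "body": {
  "commands": [
    [[0,0,0],[0,0,0],-1],
    [[0,0,0],[0,0,0],-1],
    [[0,0,0],[0,0,0],-1],
    [[0,0,0],[0,0,0],-1],
    [[0,0,0],[0,0,0],-1]
  ]
}}

```text
time: 11.8
tcp_pos: [508.0, 126.4, 150.4]
ee_rot: [3.132, 0.608, 2.782]
force: [0.4, 0.3, -0.0]
finger_gap: 0.944
finger_force: 0.0
```

{"method": "jog_arm", "body": {
  "commands": [
    [[0,0,-12],[0,0,0],-1],
    [[0,0,-24],[0,0,0],-1],
    [[0,0,-36],[0,0,0],-1],
    [[0,0,-46],[0,0,0],-1],
    [[0,0,-50],[0,0,0],-1]
  ]
}}

```text
time: 12.22
tcp_pos: [480.9, 136.5, 192.3]
ee_rot: [3.131, 0.609, 2.782]
force: [0.2, 0.8, 0.8]
finger_gap: 0.996
finger_force: 0.0
```

```bash
python3 st.py
python3 - <<'E'
from h import *; from workcell import arm
w=arm.snapshot("wrist"); cv2.imwrite("pics/w4.png",w["pixels"][:,:,::-1])
q,f,st=fit(w,th=1.57,box=(225,180,335,283)); print(q,f,st,"flat psi",-q[2]-120,-q[2]-60)
E
```

```text
t 12.22 psi -89.0 tilt [-0.002 -0.001 -1.   ] tcp rel grip0 (stand-tilted) [-2.3  2.7 35. ] 
F tool [-0.3  0.8 -0.7] M tool [ 0.01  0.56 -0.03] gap 0.996 0.0 q [-1.1   0.08  0.36  2.36  0.96  0.63 -0.31]
[ -1.54044507   1.39885055 -25.66135093] -0.9781549583529782 [ 234  186   85   97 6227] flat psi -94.33864906736886 -34.338649067368856
```

View pics/w4.png

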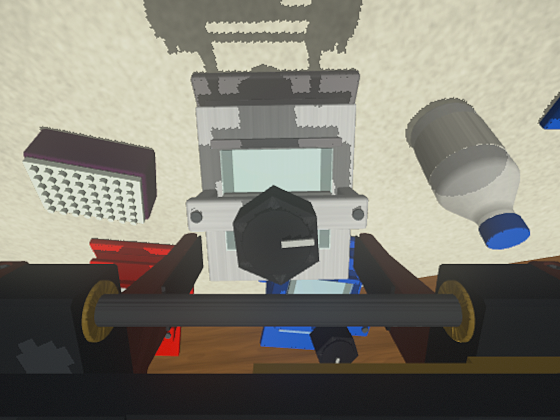

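The fit puts the knob at psi −94 and the bottom was at about 0 to 1. That is about 95° (1.66 rad) off the stop, inside 1.27–1.87. Bottle and tip box look undisturbed. Retreat a little further and hand in.

{"method": "jog_arm", "body": {
  "commands": [
    [[0,0,-10],[0,0,0],-1],
    [[0,0,-20],[0,0,0],-1],
    [[0,0,-30],[0,0,0],-1],
    [[0,0,-30],[0,0,0],-1],
    [[0,0,-30],[0,0,0],-1]
  ]
}}

```text
time: 12.68
tcp_pos: [465.2, 141.9, 216.0]
ee_rot: [3.132, 0.609, 2.782]
force: [-0.5, 0.7, -0.4]
finger_gap: 1.004
finger_force: 0.0
```

```bash
python3 -c "
from workcell import arm
print(arm.read_state()['force']); print(arm.close_job())"
```

```text
[-0.50952625  0.72864465 -0.43327408]
the job is handed in; nothing more can be done
None
```

I screwed the grey stand's knob down to its stop, backed it off about 95° (roughly 1.66 rad by my camera fit, inside the 1.27–1.87 band), let go, and handed the job in at about 12.7 s; the hand-in returned no verdict.

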